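Pop open the polishing-wheel case

ROBOT

A 6-joint arm with a two-finger parallel gripper is mounted at the origin on the work surface. World frame = base frame: x ahead of the robot, y to its left, z up, the work surface at z = 0. Lengths are in m, angles in rad, forces in N, time in s.
With the tool pointing down it reaches from about 0.425 to 0.95 m from the base axis. Payload 3.5 kg.
Tool frame: the origin (TCP) lies at the very end of the fingers, on their centre line; the grasp point (between the pads) lies 19 mm behind it (grip_depth is the distance from the TCP to the grasp point, in m); x points along the fingers, z is the direction in which the jaws open and shut, and the axes are right-handed (so a half turn about x gives the same grasp; the last joint's range is limited). The gripper opens to 85 mm and grips with 20 to 120 N. Pads are 22 mm wide; open, the fingers measure 114 mm over their backs; the gripper's body (76 mm by 85 mm) begins 54 mm behind the grasp point. The pads swing forward as they close: fully open they stand 13 mm farther back than shut.
Start: joints at [-1.329, 0.286, 1.577, -0, 1.279, -0.15], TCP at [0.258, -0.624, 0.231] pointing down, gripper open.
Joint ranges: [-2.77, 2.77], [-0.9, 2.22], [0.21, 2.48], [-1.53, 4.67], [0.24, 2.81], [-2.84, 2.84]. Speed limits (rad/s): [2.79, 2.79, 3.14, 3.14, 3.14, 3.14].

INTERFACE

Orientations are given as a unit quaternion [x, y, z, w].
In Python, from plant import get_state, read_camera, calibration, sign_off, recognise, grip_depth gives the robot as it stands. The module is installed in compiled form; this text tells all that it offers.
- The arm moves only by the tool servo_tool, never from a script. Its argument "deltas" is a list that holds one entry, the list of rows, each a list of 4 numbers: the shift along the world's x, y, z scaled (see below), then the turn about the world's z scaled (see below). In form: [[[tx, ty, tz, spin], ...]]. A call has exactly 5 rows; each row is the pose to reach, as a shift and turn from the pose commanded when the call began; what a row does not reach only later rows make up. The controller multiplies each number of a shift by 10 cm and each number of a turn by 90 degrees. A row lasts 1/10 s, in which the tool goes at most 50 mm and 8.59 degrees, less where a joint would pass 70% of its speed; a pose out of reach is approached as far as the arm can. A call with a number of a shift or a turn outside -1 to 1 is refused whole. A call with a gripper value outside its range is refused whole. "claw" is the gripper's target within -1 to 1 (fully open at 1, half-way at 0, shut at -1), set as the call begins (left out, the last holds). The fingers move at their own pace and stop on an object; "force" is the grip in N (left out, the last holds). Time passes only in rows, so rows that repeat a pose let the fingers close, or fill a call up. It gives the time, the measured TCP pose, the force and the opening at its end, in the units of the state.
- get_state(): the state, without advancing time (a new reading comes with each control period).
- read_camera(name): name is "scene" or "top" or "wrist"; returns the picture (400x640x3 uint8, blue, green, red); there is no depth.
- calibration(name): a dict with "intrinsics" (3x3 intrinsics, pixels), "R" (3x3) and "t" (3): a world point X has camera coordinates R X + t; the wrist camera has in their place "T_tool_cam" (4x4, takes a point from camera to tool coordinates, whose origin is the TCP and whose axes are the tool frame's). Camera axes: x right, y down, z forward; pixel columns grow to the right and rows downward; lengths in m; the calibration is good to about 2 mm. The wrist camera is an equidistant fisheye: a pixel r from the principal point sees the ray r / f radians off the axis. A picture is of the moment at which its call begins: read the wrist's pose just before it. calibration takes no time and is no camera call.
- sign_off(): hands the job in, once; it reports no verdict.
Trained networks look in the newest picture that a camera, given by its name, has taken for a name from the list of things; names that differ only in an ending like _2 or _b are one class to them, and where a whole thing is asked for, a point or a joint stands for the part that bears it (a point fixed in the world has none). Each returns a list of dicts, best first, with "p" (0 to 1); they miss things now and then, are a little off and sometimes report something else, mostly with a low value. They report only what shows in the picture. A call takes as long as a camera call.
- recognise(camera, query): "at" ([x, y, z] in m, in world coordinates, good to about 4 mm: the middle of the surface that is visible of it).
The state is a dict: "time": time; "qpos": joint angles; "dq": joint speeds; "joint_efforts": joint torques, N m; "eef_pos": TCP position; "tcp_rot": TCP orientation; "contact_force": force on the tool from outside, world axes, zero at the start; "wrist_torque": the same for the moment, N m; "opening": opening from 0.0 (shut) to 1.0 (fully open).
Only numpy, scipy, OpenCV 4.12 (cv2) and the standard library are available. Lean on these libraries where they do the work, as an engineer would, in place of code of your own. Each camera call takes 0.05 s, during which the arm holds its last target. There are 200 camera calls.

TASK

Two low metal cases with push-push lids stand on the jeweller's bench. With a fingertip, press the lid of the wider case once, gently but all the way down, then draw back out of its way, so that the lid pops up by itself, and watch for a good second that it stays open. Do not push, lever or grip the open lid, leave the narrower case shut, and do not pick up or shift the jar, pliers, dish or screwdriver.

Things in the scene. Friction and masses are not known exactly. Their poses are not given: they have to be found in the camera images.
- wheel_case: The wider case (polishing wheels): fixed dark steel box 100 mm deep (its x) by 130 mm wide (its y), walls 52 mm high, overhanging aluminium lid 104 by 136 by 6 mm, its top 63 mm above the origin. Origin: centre of the case's underside, 0 to 34 mm above the bench on a wooden block that shows 10 mm all round. Its -x side is the front (pad, roughly towards the robot), its +x side has the hinge.
- wheel_pad (a point): Centre of the top of the black rubber pad (20 mm across, 2 mm high) on the wider case's lid, 20 mm behind the lid's front edge, 65 mm above the case's origin when shut: the place to press, straight down. Moves with the lid; the axes are the lid's (-x to the front edge, z out of the lid's top).
- wheel_lid (a joint): Angle of the wider lid about its hinge (rad): 0 latched shut, negative pressed in, positive open. About 4 N at the pad moves it in, to a hard stop at -0.05 (4.2 mm down at the pad). The latch frees only past about -0.04 (3.4 mm); a shallower press springs back to shut. Once freed, it rises when the finger withdraws. Pushing the open lid down to the stop latches it again; 40 N breaks it.
- wheel_hinge (a point): Middle of the wider lid's hinge line (along the case's y, at its far upper edge, 60 mm above the case's origin). About it a spring and damper lift the freed lid (up to 4 N at the pad, in about 1 s) to its stop at 1.0 rad; the front edge, 104 mm from the hinge, is then 88 mm higher and 48 mm nearer the hinge side.
- bur_case: The narrower case (burs), to be left shut: the same make, depth and wall height, 75 mm wide (lid 81 mm), fixed on its own block, 0 to 34 mm above the bench. Origin and axes as for the wider case. Either case may stand on the left or the right.
- bur_lid (a joint): Angle of the narrower lid (rad), same latch: 0 shut.
- jar: Loose small amber glass jar with a white cap, 34 mm across, 55 mm high, standing between the two cases; origin at the centre of its underside.
- pliers: Loose pliers lying flat, 140 mm long along their x, 56 mm wide, 12 mm high, left of the cases; origin under the pivot, on the bench.
- dish: Loose white ceramic dish, 100 mm across, 30 mm high, right of the cases; origin at the centre of its underside.
- driver: Loose screwdriver, 160 mm long, lying on the bench beyond the cases; origin at its underside.

How it is judged:
On the way, in this order (a step that is already met when the one before it is completed fails the run):
1. the wider lid is pressed in by the fingers (value of joint wheel_lid below -0.03 rad and contact force between the fingers and wheel_case above 1 N).
2. it pops open and stays open for a second with no finger on the case (value of joint wheel_lid above 0.8 rad and contact force between each of the arm, the fingers and wheel_case below 0.3 N), for 1 s.
At the end, for the whole second after the job is handed in: The wider case's lid stands open at rest (over 0.8 rad) after one press and has stayed open untouched for 1 s; the narrower lid is shut (within -0.02 to 0.05 rad); jar, pliers, dish and screwdriver are within 20 mm of where they were (value of joint wheel_lid above 0.8 rad and velocity of joint wheel_lid below 0.1 rad/s and value of joint bur_lid between -0.02 and 0.05 rad and distance of each of jar, pliers, dish, driver from where it was at the start of the episode below 0.02 m).
It fails at once if the wider case is forced: the fingers press it with over 40 N (contact force between the fingers and wheel_case above 40 N).
It fails at once if the wider lid is pushed back down after it has popped (value of joint wheel_lid above 0.2 rad and velocity of joint wheel_lid below -0.3 rad/s).
It fails at once if the open lid is gripped, levered or forced (over 15 N) (value of joint wheel_lid above 0.1 rad and contact force between the fingers and wheel_case above 15 N).
It fails at once if the narrower case's lid is pressed or opened (value of joint bur_lid above 0.05 rad or value of joint bur_lid below -0.02 rad).
It fails at once if a bystander is lifted or shifted by more than 20 mm (distance of any of jar, pliers, dish, driver from where it was at the start of the episode above 0.02 m).
It also fails if it takes over 29 s, if anything falls off the work surface, if the arm or the gripper's body presses on something with over 40 N, if the wrist force passes 120 N, or if a joint passes its speed limit or range.

## Working session

There is one attempt and no reset: what is moved stays moved. The work goes in short steps, Python scripts to look and compute and a tool call to move; the robot and the scene stay as the last step left them, time stands still between calls to the robot, and variables do not carry over. Pictures are saved under pics/ and viewed, about 8 in all and at most 12, crops included, and the job is handed in when it is done.

Besides the shell and the picture viewer there is one more tool, called after ">>>" in YAML: its name, and indented under it one key for each argument. servo_tool: Moves the arm, as the interface text tells. Its arguments: {"type":"object","properties":{"deltas":{"type":"array"},"claw":{"type":"number"},"force":{"type":"number"}},"required":["deltas"]}

```bash
mkdir -p pics; python3 - <<'E'
from plant import *
import cv2
s=get_state();print(s['time'],s['eef_pos'],s['tcp_rot'],s['contact_force'],s['opening'])
for c in ['scene','top']:
    cv2.imwrite(f'pics/{c}1.png',read_camera(c))
    for q in ['wheel_case','wheel_pad','bur_case','jar']:
        print(c,q,[(r['p'],[round(v,4) for v in r['at']]) for r in recognise(c,q)[:3]])
print(get_state()['time'])
for c in ['scene','top']: k=calibration(c);print(c,k)
E
```

```text
0.0 [ 0.25761908 -0.62317029  0.22991207] [ 0.39368657  0.58840062 -0.3925212   0.58713091] [-1.19002309  1.01417253 -0.45969142] 1.000269421671802
scene wheel_case [(0.7, [0.4993, -0.1275, 0.0767])]
scene wheel_pad [(0.65, [0.6078, 0.1269, 0.0704]), (0.58, [0.4689, -0.1327, 0.0682]), (0.58, [0.8522, 0.036, 0.0238])]
scene bur_case [(0.94, [0.6053, 0.1288, 0.0684])]
scene jar [(0.63, [0.5607, 0.0036, 0.0441])]
top wheel_case [(0.65, [0.464, -0.1324, 0.0765])]
top wheel_pad [(0.96, [0.4686, -0.1389, 0.0751])]
top bur_case [(0.65, [0.5755, 0.1239, 0.0712])]
top jar [(0.61, [0.5487, 0.0028, 0.0531])]
0.5
scene {'intrinsics': array([[416.17311857,   0.        , 310.21492141],
       [  0.        , 416.17311857, 201.285533  ],
       [  0.        ,   0.        ,   1.        ]]), 'R': array([[-0.21866299,  0.97579524, -0.00318495],
       [ 0.81618717,  0.18110607, -0.54867029],
       [-0.53481304, -0.1225734 , -0.83603276]]), 't': array([ 0.16058296, -0.48211622,  1.5297568 ])}
top {'intrinsics': array([[439.16499116,   0.        , 319.19662735],
       [  0.        , 439.16499116, 204.47761812],
       [  0.        ,   0.        ,   1.        ]]), 'R': array([[-0.01427231, -0.99980907,  0.01334598],
       [-0.98771486,  0.01201991, -0.15580397],
       [ 0.1556138 , -0.0154057 , -0.98769783]]), 't': array([-0.00607238,  0.65999096,  1.426844  ])}
```

View pics/scene1.png

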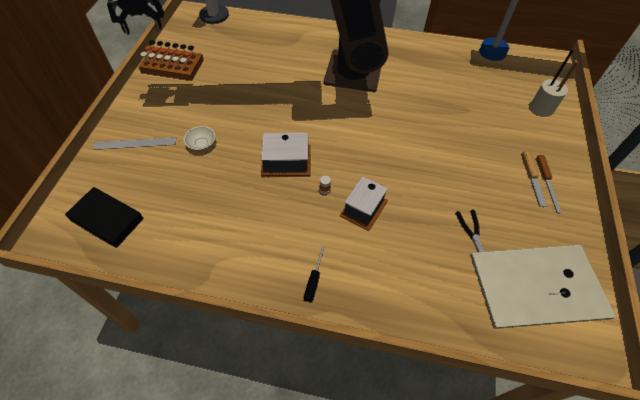

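View pics/top1.png

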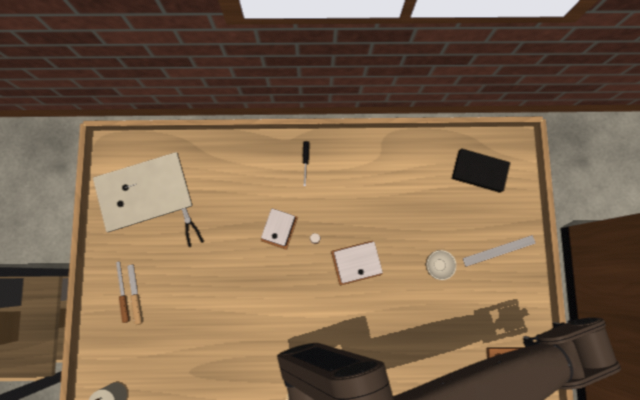

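The wider case is on the right: its pad is at about (285,138) in scene and (361,272) in top. The narrower case is on the left, with its pad at (371,187) in scene and (275,236) in top. Next I'll triangulate both pads from the dark-blob centroids.

```bash
cat > h.py <<'E'
import cv2,numpy as np
from plant import *
def blob(im,u,v,w=7):
    g=cv2.cvtColor(im,cv2.COLOR_BGR2GRAY).astype(float)[v-w:v+w+1,u-w:u+w+1]
    wt=np.clip(np.median(g)*.7-g,0,None); yy,xx=np.mgrid[v-w:v+w+1,u-w:u+w+1]
    return np.array([(wt*xx).sum(),(wt*yy).sum()])/wt.sum()
def P(c):
    k=calibration(c);return k['intrinsics']@np.c_[k['R'],k['t']]
def tri(a,b):
    X=cv2.triangulatePoints(P('scene'),P('top'),np.float64(a),np.float64(b))[:,0];return X[:3]/X[3]
def proj(c,X):
    x=P(c)@np.r_[X,1];return x[:2]/x[2]
E
python3 - <<'E'
from h import *
S=cv2.imread('pics/scene1.png');T=cv2.imread('pics/top1.png')
for n,a,b in [('wheel',(285,138),(361,272)),('bur',(371,187),(275,236))]:
    p,q=blob(S,*a,5),blob(T,*b,5);X=tri(p,q);print(n,p,q,X,proj('scene',X)-p,proj('top',X)-q)
w=cv2.resize(S[115:235,240:400],None,fx=4,fy=4,interpolation=cv2.INTER_CUBIC)
t=cv2.resize(T[200:290,250:400],None,fx=4,fy=4,interpolation=cv2.INTER_CUBIC)
cv2.imwrite('pics/crop1.png',np.vstack([w[:240],t[:,:600] if 0 else np.pad(t,((0,0),(0,40),(0,0)))]))
E
```

```text
wheel [284.65085579 136.88287509] [360.34890693 271.51930044] [ 0.43483615 -0.1452343   0.07366009] [0.1793267  0.01326912] [ 0.14640763 -0.03340099]
bur [371.23398841 186.10773363] [274.11758027 235.57913329] [0.55551552 0.13466205 0.0690651 ] [0.16131279 0.0107096 ] [ 0.12307298 -0.0105684 ]
```

View pics/crop1.png

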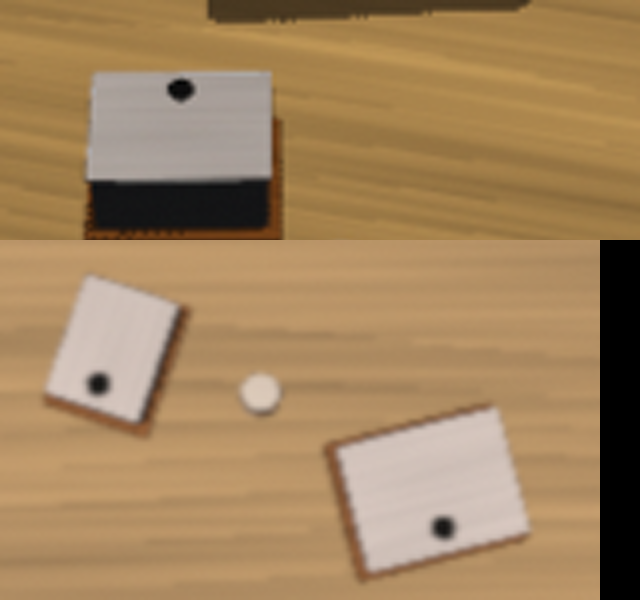

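Pad at (0.435, -0.145, 0.074). Its height fits a block of about 9 mm and its radius of 0.458 m is in reach. The networks' 0.469 agrees with the lid centre, 32 mm behind the pad, and lid yaw is about +13°. I'm moving in with the fingers shut.

>>> servo_tool:
  deltas:
    - [[0.07,0.19,0,0],[0.14,0.38,0,0],[0.21,0.57,0,0],[0.28,0.77,0,0],[0.354,0.958,0,0]]
  claw: -1
  force: 40

```text
time: 1.0
eef_pos: [0.2934, -0.5272, 0.2314]
tcp_rot: [0.393, 0.588, -0.393, 0.588]
contact_force: [0.7, -0.1, -0.3]
opening: 0.143
```

>>> servo_tool:
  deltas:
    - [[0.07,0.19,0,0],[0.14,0.38,0,0],[0.21,0.57,0,0],[0.28,0.77,0,0],[0.354,0.958,0,0]]

```text
time: 1.5
eef_pos: [0.329, -0.4308, 0.2314]
tcp_rot: [0.393, 0.588, -0.393, 0.588]
contact_force: [1.4, 0.0, -0.3]
opening: 0.002
```

>>> servo_tool:
  deltas:
    - [[0.07,0.19,0,0],[0.14,0.38,0,0],[0.21,0.57,0,0],[0.28,0.77,0,0],[0.354,0.958,0,0]]

```text
time: 2.0
eef_pos: [0.3644, -0.3347, 0.2313]
tcp_rot: [0.393, 0.588, -0.393, 0.588]
contact_force: [-0.4, -1.0, 0.7]
opening: -0.004
```

>>> servo_tool:
  deltas:
    - [[0.07,0.19,0,0],[0.14,0.38,0,0],[0.21,0.57,0,0],[0.28,0.77,0,0],[0.354,0.958,-0.3,0]]

```text
time: 2.5
eef_pos: [0.402, -0.2411, 0.2056]
tcp_rot: [0.392, 0.584, -0.394, 0.591]
contact_force: [0.9, -0.9, -0.1]
opening: 0.0
```

>>> servo_tool:
  deltas:
    - [[0.07,0.19,-0.1,0],[0.14,0.38,-0.3,0],[0.21,0.57,-0.5,0],[0.28,0.77,-0.7,0],[0.354,0.958,-0.8,0]]

```text
time: 3.0
eef_pos: [0.4339, -0.1426, 0.1195]
tcp_rot: [0.393, 0.589, -0.393, 0.587]
contact_force: [-0.8, -0.7, 0.3]
opening: 0.001
```

```bash
python3 - <<'E'
from h import *
s=get_state();print(s['eef_pos'],s['tcp_rot'],s['contact_force'])
W=read_camera('wrist');S=read_camera('scene')
print(calibration('wrist'), get_state()['eef_pos'])
cv2.imwrite('pics/c2.png',np.vstack([cv2.resize(W,(480,300)),np.pad(cv2.resize(S[85:185,220:380],(480,300),interpolation=2),((0,0),(0,0),(0,0)))]))
cv2.imwrite('pics/w2.png',W)
E
```

```text
[ 0.43388705 -0.14258172  0.11949345] [ 0.39300197  0.58876731 -0.39308747  0.58684304] [-0.84444153 -0.70219605  0.31758227]
{'intrinsics': array([[309.70691629,   0.        , 317.93651388],
       [  0.        , 309.70691629, 200.27000744],
       [  0.        ,   0.        ,   1.        ]]), 'T_tool_cam': array([[-2.71198973e-04, -2.95353337e-01,  9.55388054e-01,
        -1.42957148e-01],
       [-6.53878920e-04, -9.55387832e-01, -2.95353454e-01,
         7.52100413e-02],
       [ 9.99999749e-01, -7.04807662e-04,  6.59748775e-05,
        -1.19806303e-03],
       [ 0.00000000e+00,  0.00000000e+00,  0.00000000e+00,
         1.00000000e+00]])} [ 0.43373008 -0.14179301  0.11936573]
```

View pics/c2.png

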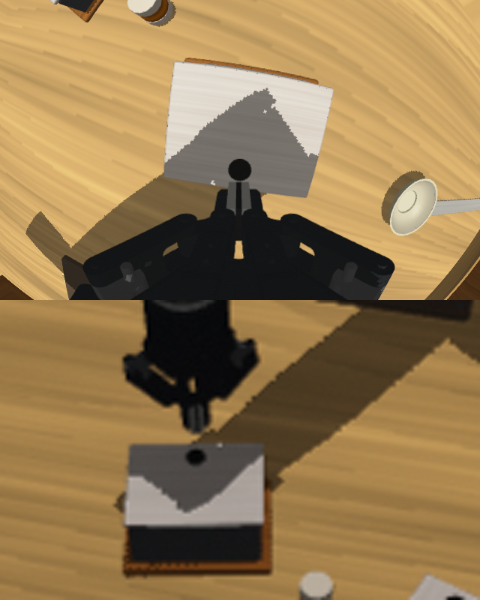

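The wrist picture shows the pad at about (320,226), just ahead of the shut fingertips, and the scene crop shows the tips right above it. I'll check this with the ray to the pad.

```bash
python3 - <<'E'
from h import *
from scipy.spatial.transform import Rotation as R
W=cv2.imread('pics/w2.png');k=calibration('wrist');K=k['intrinsics'];T=k['T_tool_cam']
s=get_state();Rw=R.from_quat(s['tcp_rot']).as_matrix();p=np.array(s['eef_pos'])
g=cv2.cvtColor(W,6)
for v in range(208,242,2): print(v,g[v,302:340:2])
for u,v in [(320,226),(319,225)]:
    d=np.array([u-K[0,2],v-K[1,2]]);r=np.hypot(*d);th=r/K[0,0]
    ray=np.r_[d/r*np.sin(th),np.cos(th)];w=Rw@T[:3,:3]@ray;o=Rw@T[:3,3]+p
    print(o+w*(0.0737-o[2])/w[2],p)
E
```

```text
208 [114 113 114 114 114 113 114 114 115 114 114 115 114 114 113 113 113 114
 114]
210 [112 112 112 113 113 113 113 114 114 114 114 115 114 114 114 115 115 115
 115]
212 [112 112 112 112 112 108  77  39  14  16  34  64 109 113 114 114 114 114
 114]
214 [114 113 113 113  80  29  17  18  16  17  18  18  29  62 113 114 113 113
 113]
216 [114 113 114  78  18  17  17  17  18  19  16  16  18  17  46 113 113 112
 112]
218 [112 112  80  16  16  17  16  17  17  15  16  17  18  18  16  65 113 113
 113]
220 [112 108  35  19  16  16  14  17  18  16  18  18  17  18  18  21  98 114
 113]
222 [112 102  16  14  17  17  18  17  17  18  17  16  17  17  16  17  86 114
 115]
224 [110  63  18  16  16  17  16  17  16  18  18  16  16  15  16  17  54 111
 112]
226 [110  62  17  17  18  17  18  17  17  16  16  17  17  17  16  17  35 113
 112]
228 [110  63  16  18  17  17  18  17  16  17  16  17  15  17  17  15  36 111
 112]
230 [111  83  17  16  16  18  18  17  17  16  16  18  16  17  15  17  71 109
 109]
232 [112 109  32  17  17  17  19  17  17  16  16  18  18  15  17  19  96 111
 111]
234 [114 114  79  17  18  16  18  16  17  15  17  17  19  16  18  43 111 111
 111]
236 [115 115 114  52  17  16  18  17  17  17  17  17  18  16  42 108 113 113
 113]
238 [113 115 114 111  87  24  17  15  18  17  17  17  24  65 106 116 115 114
 114]
240 [112 111 111 112 113 102  63  46  43  34  44  68  85 117 117 117 117 117
 117]
[ 0.43292146 -0.14211558  0.0737    ] [ 0.43373008 -0.14179301  0.11936573]
[ 0.43332193 -0.14123777  0.0737    ] [ 0.43373008 -0.14179301  0.11936573]
```

The tip is within 1 mm of the pad axis. Now I'll go down to just above the pad, then press in small steps.

>>> servo_tool:
  deltas:
    - [[0,0,-0.1,0],[0,0,-0.2,0],[0,0,-0.3,0],[0,0,-0.38,0],[0,0,-0.38,0]]

```text
time: 3.6
eef_pos: [0.4336, -0.1447, 0.0817]
tcp_rot: [0.393, 0.589, -0.393, 0.586]
contact_force: [-0.6, 0.5, -0.2]
opening: -0.0
```

>>> servo_tool:
  deltas:
    - [[0,0,-0.01,0],[0,0,-0.02,0],[0,0,-0.03,0],[0,0,-0.04,0],[0,0,-0.04,0]]

```text
time: 4.1
eef_pos: [0.4348, -0.1448, 0.0794]
tcp_rot: [0.393, 0.588, -0.393, 0.588]
contact_force: [-0.5, 0.6, 0.1]
opening: -0.001
```

>>> servo_tool:
  deltas:
    - [[0,0.01,-0.01,0],[0,0.02,-0.02,0],[0,0.02,-0.03,0],[0,0.02,-0.03,0],[0,0.02,-0.03,0]]

```text
time: 4.6
eef_pos: [0.4348, -0.1427, 0.0764]
tcp_rot: [0.393, 0.588, -0.393, 0.588]
contact_force: [-0.3, 0.7, 1.6]
opening: -0.004
```

>>> servo_tool:
  deltas:
    - [[0,0,-0.004,0],[0,0,-0.008,0],[0,0,-0.012,0],[0,0,-0.015,0],[0,0,-0.015,0]]

```text
time: 5.1
eef_pos: [0.4348, -0.1428, 0.0748]
tcp_rot: [0.393, 0.588, -0.393, 0.588]
contact_force: [-2.6, 1.6, 3.6]
opening: 0.0
```

>>> servo_tool:
  deltas:
    - [[0,0,-0.005,0],[0,0,-0.01,0],[0,0,-0.015,0],[0,0,-0.015,0],[0,0,-0.015,0]]

```text
time: 5.6
eef_pos: [0.4347, -0.1428, 0.0732]
tcp_rot: [0.393, 0.588, -0.393, 0.588]
contact_force: [-2.8, 1.0, 5.2]
opening: -0.003
```

>>> servo_tool:
  deltas:
    - [[0,0,-0.003,0],[0,0,-0.006,0],[0,0,-0.009,0],[0,0,-0.009,0],[0,0,-0.009,0]]

```text
time: 6.1
eef_pos: [0.4347, -0.1428, 0.0724]
tcp_rot: [0.393, 0.588, -0.393, 0.588]
contact_force: [-3.3, 1.0, 4.1]
opening: -0.002
```

>>> servo_tool:
  deltas:
    - [[0,0,-0.003,0],[0,0,-0.006,0],[0,0,-0.006,0],[0,0,-0.006,0],[0,0,-0.006,0]]

```text
time: 6.6
eef_pos: [0.4348, -0.1429, 0.0722]
tcp_rot: [0.393, 0.588, -0.393, 0.588]
contact_force: [-3.6, 1.8, 6.8]
opening: -0.002
```

>>> servo_tool:
  deltas:
    - [[0,0,-0.002,0],[0,0,-0.004,0],[0,0,-0.004,0],[0,0,-0.004,0],[0,0,-0.004,0]]

```text
time: 7.1
eef_pos: [0.4348, -0.1428, 0.0721]
tcp_rot: [0.393, 0.588, -0.393, 0.588]
contact_force: [-4.5, 2.8, 9.9]
opening: 0.0
```

The hard stop is reached: the tip no longer moves and force has risen to 10 N. Withdrawing quickly, up and clear.

>>> servo_tool:
  deltas:
    - [[0,0,0.4,0],[0,0,0.8,0],[0,0,1,0],[0,0,1,0],[0,0,1,0]]

```text
time: 7.6
eef_pos: [0.4347, -0.1429, 0.1707]
tcp_rot: [0.393, 0.588, -0.393, 0.588]
contact_force: [-0.7, -0.2, 0.3]
opening: 0.001
```

>>> servo_tool:
  deltas:
    - [[0,-0.3,0.3,0],[0,-0.6,0.6,0],[0,-0.9,0.8,0],[0,-1,0.8,0],[0,-1,0.8,0]]

```text
time: 8.1
eef_pos: [0.434, -0.2432, 0.249]
tcp_rot: [0.394, 0.589, -0.394, 0.586]
contact_force: [0.2, -0.1, -0.2]
opening: 0.002
```

>>> servo_tool:
  deltas:
    - [[0,-0.3,0,0],[0,-0.6,0,0],[0,-0.9,0,0],[0,-1,0,0],[0,-1,0,0]]

```text
time: 8.6
eef_pos: [0.4342, -0.3419, 0.2487]
tcp_rot: [0.394, 0.589, -0.393, 0.586]
contact_force: [-1.1, -0.1, -0.2]
opening: 0.001
```

```bash
python3 - <<'E'
from h import *
S=read_camera('scene');T=read_camera('top');print(get_state()['time'],get_state()['eef_pos'])
a=cv2.resize(S[70:220,180:420],(640,400),interpolation=2)
cv2.imwrite('pics/c3.png',a)
E
```

```text
8.7 [ 0.43452384 -0.34103586  0.24974519]
```

View pics/c3.png

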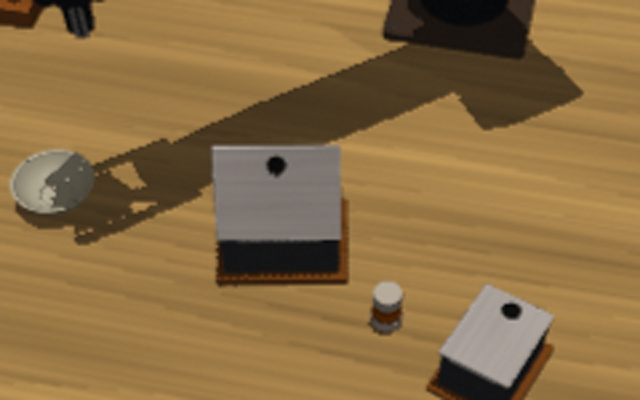

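The lid looks taller than before (35 px against 27), so it has popped open. The jar and the narrower lid are unchanged. I'll wait and then measure the lid angle.

>>> servo_tool:
  deltas:
    - [[0,0,0,0],[0,0,0,0],[0,0,0,0],[0,0,0,0],[0,0,0,0]]

```text
time: 9.2
eef_pos: [0.4348, -0.3427, 0.2516]
tcp_rot: [0.393, 0.588, -0.393, 0.588]
contact_force: [0.8, 0.5, 0.1]
opening: -0.002
```

>>> servo_tool:
  deltas:
    - [[0,0,0,0],[0,0,0,0],[0,0,0,0],[0,0,0,0],[0,0,0,0]]

```text
time: 9.7
eef_pos: [0.4348, -0.3429, 0.2514]
tcp_rot: [0.393, 0.588, -0.393, 0.588]
contact_force: [-0.4, -0.2, -0.1]
opening: 0.002
```

>>> servo_tool:
  deltas:
    - [[0,0,0,0],[0,0,0,0],[0,0,0,0],[0,0,0,0],[0,0,0,0]]

```text
time: 10.2
eef_pos: [0.4348, -0.3428, 0.2514]
tcp_rot: [0.393, 0.588, -0.393, 0.588]
contact_force: [-0.2, -0.5, -0.2]
opening: -0.001
```

```bash
python3 - <<'E'
from h import *
S=read_camera('scene');T=read_camera('top');print(get_state()['time'])
p0=np.array([.434,-.1425,.0737]);yaw=np.radians(13.5);d=np.array([np.cos(yaw),np.sin(yaw),0])
h=p0+d*.084-[0,0,.005]
for a in (0,.3,.6,.8,1.):
    X=h-d*(.084*np.cos(a)+.005*np.sin(a))+np.array([0,0,.084*np.sin(a)+.005*np.cos(a)])
    print(a,X.round(4),proj('scene',X).round(1),proj('top',X).round(1))
p=blob(S,283,132,5);print('scene pad',p)
t=cv2.resize(T[200:300,250:410],(640,400),interpolation=2)
cv2.imwrite('pics/c4.png',t)
b=blob(S,371,187,5),blob(T,275,236,5);print('bur',*b,tri(*b))
for n,c in [('scene',S),('top',T)]:
    o=cv2.imread(f'pics/{n}1.png');m=(cv2.absdiff(o,c).max(2)>40).astype('uint8')
    print(n,[tuple(x[:5]) for x in cv2.connectedComponentsWithStats(m)[2][1:] if x[4]>12])
E
```

```text
10.3
0 [ 0.434  -0.1425  0.0737] [285.8 136.8] [359.7 271.8]
0.3 [ 0.4362 -0.142   0.0983] [285.3 131.8] [360.3 271. ]
0.6 [ 0.4455 -0.1397  0.1203] [284.9 129. ] [360.2 268. ]
0.8 [ 0.4553 -0.1374  0.1324] [284.6 128.7] [359.8 264.8]
1.0 [ 0.4675 -0.1345  0.1421] [284.3 129.6] [359.1 260.8]
scene pad [283.05990544 131.56260047]
bur [371.23269012 186.10173099] [274.11795606 235.57688634] [0.55552009 0.13465656 0.06909839]
scene [(np.int32(107), np.int32(0), np.int32(57), np.int32(35), np.int32(1001)), (np.int32(176), np.int32(0), np.int32(52), np.int32(84), np.int32(2502)), (np.int32(381), np.int32(0), np.int32(48), np.int32(69), np.int32(2303)), (np.int32(336), np.int32(20), np.int32(5), np.int32(14), np.int32(42)), (np.int32(349), np.int32(38), np.int32(8), np.int32(3), np.int32(15)), (np.int32(372), np.int32(53), np.int32(12), np.int32(16), np.int32(88)), (np.int32(140), np.int32(81), np.int32(196), np.int32(81), np.int32(6847)), (np.int32(367), np.int32(85), np.int32(32), np.int32(32), np.int32(545)), (np.int32(314), np.int32(105), np.int32(50), np.int32(15), np.int32(341))]
top 
[... 195 characters left out ...]
(17), np.int32(5), np.int32(56)), (np.int32(238), np.int32(320), np.int32(115), np.int32(80), np.int32(3566)), (np.int32(386), np.int32(320), np.int32(190), np.int32(80), np.int32(6970)), (np.int32(572), np.int32(331), np.int32(8), np.int32(13), np.int32(64)), (np.int32(573), np.int32(343), np.int32(12), np.int32(46), np.int32(253)), (np.int32(336), np.int32(345), np.int32(6), np.int32(4), np.int32(16)), (np.int32(346), np.int32(358), np.int32(37), np.int32(18), np.int32(343)), (np.int32(540), np.int32(379), np.int32(4), np.int32(5), np.int32(17)), (np.int32(302), np.int32(394), np.int32(10), np.int32(6), np.int32(32)), (np.int32(333), np.int32(397), np.int32(12), np.int32(3), np.int32(14))]
```

View pics/c4.png

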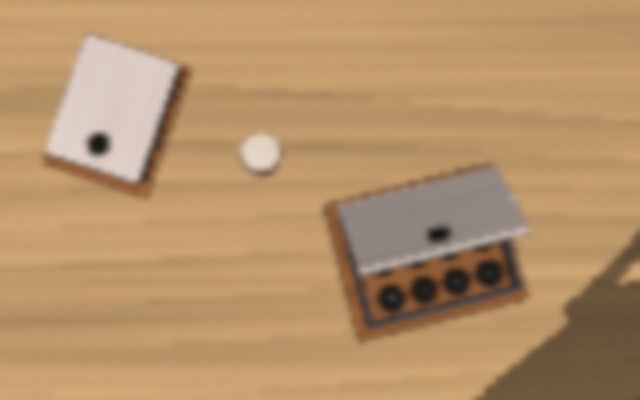

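The top crop shows the wider lid standing open with the wheels in view. Its pad is at (359.4, 258.4), against a prediction of (359.1, 260.8) for 1.0 rad. I'll wait one more second for margin, then hand in.

>>> servo_tool:
  deltas:
    - [[0,0,0,0],[0,0,0,0],[0,0,0,0],[0,0,0,0],[0,0,0,0]]

```text
time: 10.8
eef_pos: [0.4348, -0.3428, 0.2514]
tcp_rot: [0.393, 0.588, -0.393, 0.588]
contact_force: [0.4, 0.1, -0.9]
opening: 0.004
```

>>> servo_tool:
  deltas:
    - [[0,0,0,0],[0,0,0,0],[0,0,0,0],[0,0,0,0],[0,0,0,0]]

```text
time: 11.3
eef_pos: [0.4348, -0.3428, 0.2514]
tcp_rot: [0.393, 0.588, -0.393, 0.588]
contact_force: [-0.3, 0.3, 0.3]
opening: 0.002
```

```bash
python3 - <<'E'
from h import *
S=read_camera('scene');T=read_camera('top')
print(blob(S,283,132,5),blob(T,359,258,4),tri(blob(S,283,132,5),blob(T,359,258,4)));sign_off();print(get_state()['time'])
E
```

```text
[283.06525912 131.56142035] [359.14803625 258.11648204] [ 0.4757373  -0.13537655  0.14237964]
the job is handed in; nothing more can be done
the job is handed in; nothing more can be done
```

The wider case's lid popped open by itself after one press, and it was still open, untouched, when I handed the job in after about 11.4 s of the 29 s allowed.

- **Press:** With the fingers shut, I pressed the pad in small steps until it stopped moving, about 4 mm down. The vertical force there was about 10 N. I then lifted the arm straight up and moved it to the right, clear of the lid.
- **Lid open:** At the last check the pad had risen from 0.074 m to 0.142 m, the height expected at about 1.0 rad. Its position in the scene camera did not change over the last second.
- **Narrower case:** Its pad measured the same before and after the press, so that lid stayed shut.
- **Other objects:** The jar, pliers and screwdriver showed no change between the pictures. The dish lay in the arm's shadow, so I could not compare it that way. It appeared in its place, and the arm never came near it.
- **Disagreements:** The trained network's position for the pad was about 34 mm from mine. It matches the middle of the lid, and the wrist camera confirmed my position to about 1 mm. In the last check the pad measured 8 mm farther back than my model of a 1.0 rad opening predicted, though its height agreed.

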